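Load a coffee pod into the sloped feed chute

TASK

Take the copper-coloured coffee pod, set it flat in the upper part of the sloped feed chute and let go of it, then push it down the chute, past the sprung roller, until it sits firmly against the red sprung stop pad and stays there by itself. Feel for the stop and never press the pad so hard that it comes near its end of travel; leave the green pod, the jigger, the glass and the silver cup where they are.

Things in the scene. Friction and masses are not known exactly. Their poses are not given: they have to be found in the camera images.
- copper_pod: The pod to load: a rigid copper-coloured puck with a pale lid, 52 mm diameter, 32 mm high, about 90 g, smooth (friction about 0.3 on the chute). Origin at the centre of its underside, z up through the lid. It stands upright on the worktop to the robot's left, 140 mm or so from the green pod (the two may have swapped places).
- green_pod: A like pod in green, to be left alone. Same size, origin at the centre of its underside.
- chute: Fixed aluminium feed chute on a walnut foot 270x110 mm. Origin: centre of the foot's underside; own +x downhill (roughly to the robot's right), +y away from the robot, z up. The channel floor, 300 mm long, falls 10 degrees: z = 78 - 0.176 x (mm), x -148 to 148. Inner width 55 mm; 26 mm fence on +y, 10 mm lip on -y; open above and at the upper end. Friction holds a pod still on the slope.
- chute_bay (a point): Point on the channel floor's centre line in the upper chute, x = -94 mm in the chute's frame, where the pod is well set down. From here down to the roller the channel is clear.
- stop_pad (a joint): How far the red stop pad is pressed in along the chute, in m: 0 free, hard end at 0.012; its spring takes 2 N per mm. Pushing the pod home with 9 to 12 N presses it in 4 to 6 mm; when let go, the pod is held by the roller and keeps it about 2 mm in. Beyond 8.5 mm (17 N) it is overloaded.
- jigger: Silver double-cone measure, 43 mm diameter, 84 mm high, bystander. Origin at the centre of its underside.
- glass: Rocks glass, 80 mm diameter, 92 mm high, bystander. Origin at the centre of its underside.
- cup: Small silver cup, 50 mm diameter, 46 mm high, bystander. Origin at the centre of its underside.
- roller_mid (a point): Floor point at chute x = 34 mm: mean place of the white sprung roller (12 mm thick, upright, 12 to 24 mm above the floor, standing 9 mm into the channel from -y). The stop unit carrying roller, pad and hood is clamped up to 20 mm uphill or downhill of this, unmeasured. A pod meets the roller with its centre 19 mm short of it and takes some 4 to 8 N of push to pass.
- pad_mid (a point): Mean place of the red stop pad's face, 38 mm downhill of the roller and sharing its unknown shift (centre line, 17 mm above the floor). A pod touches it with its centre 12 mm past the roller, which then keeps the pod from coming back. The hood roof, 35 mm above the floor, starts 14 mm past the roller: the back of a seated pod stays open to a pusher.
Not all that is in view belongs to the job. Leave any purple look-alike of the copper_pod alone.

How it is judged:
By the outcome, as a careful person would: the job done as asked, in the order asked, and still so for the second after the job is handed in, with the robot touching nothing.
It also fails if it takes over 59 s, if anything falls off the work surface, if the arm or the gripper's body presses on something with over 40 N, if the wrist force passes 120 N, or if a joint passes its speed limit or range.

ROBOT

A 6-joint arm with a two-finger parallel gripper is mounted at the origin on a cart in front of the work surface, level with it; the furniture and walls round the work are solid. World frame = base frame: x ahead of the robot, y to its left, z up, the work surface at z = 0. Lengths are in m, angles in rad, forces in N, time in s.
With the tool pointing down it reaches from about 0.35 to 0.975 m from the base axis. Payload 4.9 kg.
Tool frame: the origin (TCP) lies midway between the tips of the shut fingers; the grasp point (between the pads) lies 19 mm behind it (env.hold_point_z is the distance from the TCP to the grasp point, in m); z points along the fingers, y is the line along which they close (so a half turn about z gives the same grasp; the last joint's range is limited). The gripper opens to 85 mm and grips with 20 to 120 N. Pads are 22 mm wide; open, the fingers measure 114 mm over their backs; the gripper's body (76 mm by 85 mm) begins 54 mm behind the grasp point. The pads swing forward as they close: fully open they stand 13 mm farther back than shut.
Start: joints at [0.994, 0.053, 1.613, -0, 1.476, -0.119], TCP at [0.276, 0.561, 0.231] pointing down, gripper open.
Joint ranges: [-3.01, 3.01], [-1.01, 2.22], [0.06, 2.58], [-1.02, 4.17], [0.09, 2.62], [-3.14, 3.14]. Speed limits (rad/s): [2.57, 2.57, 3.14, 3.14, 3.14, 3.14].

INTERFACE

Orientations are given as a unit quaternion [w, x, y, z].
In Python, from plant import observe, eyes, env, spotter gives the robot as it stands.
- The arm moves only by the tool carry_out, never from a script. Its argument "rows" is a list of rows, each an object with "dr": the turn, a rotation vector about the tool's x, y, z in rad, a list of three; "travel": the shift along the tool's x, y, z in mm, a list of three; "claw": the opening, from 0 (shut) to 1 (fully open). In form: [{"dr": [wx, wy, wz], "travel": [tx, ty, tz], "claw": claw}, ...]. A call has 1 to 20 rows; each row shifts and turns the commanded pose from where the row before left it, along the tool's axes as they then stand; what a row does not reach is not made up. A row lasts 1/12 s, in which the tool goes at most 41.7 mm and 7.16 degrees, less where a joint would pass 70% of its speed; a pose out of reach is approached as far as the arm can. A call is refused whole if a number of a shift passes 41.7 or a number of a turn 0.125, either way. A call with a gripper value outside its range is refused whole. The fingers move at their own pace and stop on an object; "newtons" is the grip in N (left out, the last holds). Time passes only in rows, so rows that do not move let the fingers close. It gives the time, the measured TCP pose, the force, the opening and the grip force at its end, in the units of the state.
- observe(): the state, without advancing time (a new reading comes with each control period).
- eyes.capture(name): name is "side" or "top"; returns the picture (400x640x3 uint8, red, green, blue); there is no depth.
- eyes.get_calibration(name): a dict with "fx", "fy", "cx", "cy" (pixels), "R" (3x3) and "t" (3): a world point X has camera coordinates R X + t. Camera axes: x right, y down, z forward; pixel columns grow to the right and rows downward; lengths in m; the calibration is good to about 2 mm. A picture is of the moment at which its call begins. get_calibration takes no time and is no camera call.
- env.sign_off(): hands the job in; it is judged then, once.
Trained networks look in the newest picture that a camera, given by its name, has taken for a name from the list of things; names that differ only in an ending like _2 or _b are one class to them, and where a whole thing is asked for, a point or a joint stands for the part that bears it (a point fixed in the world has none). Each returns a list of dicts, best first, with "conf" (0 to 1); they miss things now and then, are a little off and sometimes report something else, mostly with a low value. They report only what shows in the picture. A call takes as long as a camera call. They do not tell look-alikes from the thing itself.
- spotter.recognise(camera, name): "box" ([centre column, centre row, width, height] in pixels, round what is visible of it).
- spotter.regions_of(camera, name): "mask" (400x640 bool, what is visible of it) and "box" ([centre column, centre row, width, height] in pixels, round what is visible of it).
The state is a dict: "clock": time; "joint_positions": joint angles; "qd": joint speeds; "tau": joint torques, N m; "eef_pos": TCP position; "tool_rot": TCP orientation; "contact_force": force on the tool from outside, world axes, zero at the start; "ft_torque": the same for the moment, N m; "opening": opening from 0.0 (shut) to 1.0 (fully open); "gripper_force": force on a finger pad.
Only numpy, scipy, OpenCV 4.12 (cv2) and the standard library are available. Lean on these libraries where they do the work, as an engineer would, in place of code of your own. Each camera call takes 0.05 s, during which the arm holds its last target. There are 200 camera calls.

## Working session

There is one attempt and no reset: what is moved stays moved. The work goes in short steps, Python scripts to look and compute and a tool call to move; the robot and the scene stay as the last step left them, time stands still between calls to the robot, and variables do not carry over. Pictures are saved under pics/ and viewed, at most 10 in all, crops included, and the job is handed in when it is done.

Besides the shell and the picture viewer there is one more tool, called after "Emit:" as name(argument=value, ...) on one line, values as JSON. carry_out: Moves the arm, as the interface text tells. Its arguments: {"type":"object","properties":{"rows":{"type":"array"},"newtons":{"type":"number"}},"required":["rows"]}

```bash
ls; mkdir -p pics; cat > h.py <<'E'
import numpy as np, cv2
from plant import observe, eyes, env, spotter
def cal(n):
    c=eyes.get_calibration(n); return c,np.array(c["R"]),np.array(c["t"])
def ray(n,u,v):
    c,R,t=cal(n); d=R.T@np.array([(u-c["cx"])/c["fx"],(v-c["cy"])/c["fy"],1]); return -R.T@t,d
def atz(n,u,v,z):
    o,d=ray(n,u,v); return o+d*(z-o[2])/d[2]
def proj(n,X):
    c,R,t=cal(n); p=(R@np.atleast_2d(X).T).T+t; return np.c_[c["fx"]*p[:,0]/p[:,2]+c["cx"],c["fy"]*p[:,1]/p[:,2]+c["cy"]]
def tri(a,b):
    A=np.zeros((3,3));q=np.zeros(3)
    for o,d in (a,b):
        d=d/np.linalg.norm(d);P=np.eye(3)-np.outer(d,d);A+=P;q+=P@o
    return np.linalg.solve(A,q)
def snap(n,f):
    im=eyes.capture(n); cv2.imwrite(f,im[:,:,::-1]); return im
E
python3 - <<'E'
from h import *
np.set_printoptions(precision=3,suppress=True)
for n in("top","side"):
    snap(n,f"pics/{n}0.png")
    o,d=ray(n,320,200);print(n,o,d)
    for k in("copper_pod","green_pod","chute","stop_pad","jigger","glass","cup"):
        print(k,[(round(r["conf"],2),np.round(r["box"]).tolist()) for r in spotter.recognise(n,k)])
s=observe();print(s["clock"],s["eef_pos"],s["tool_rot"],s["contact_force"],env.hold_point_z)
E
```

```text
pics
top [0.312 0.015 1.289] [ 0.174  0.015 -0.985]
copper_pod [(0.56, [219.0, 215.0, 16.0, 14.0])]
green_pod [(0.62, [265.0, 216.0, 17.0, 20.0]), (0.15, [367.0, 211.0, 105.0, 50.0])]
chute [(0.76, [368.0, 211.0, 105.0, 58.0])]
stop_pad []
jigger [(0.81, [268.0, 170.0, 14.0, 25.0]), (0.17, [220.0, 215.0, 20.0, 16.0])]
glass [(0.85, [454.0, 167.0, 34.0, 32.0])]
cup [(0.78, [464.0, 235.0, 19.0, 12.0])]
side [ 0.019 -0.417  1.169] [ 0.386  0.324 -0.864]
copper_pod [(0.51, [216.0, 151.0, 17.0, 13.0]), (0.43, [244.0, 162.0, 12.0, 14.0])]
green_pod [(0.57, [274.0, 182.0, 12.0, 14.0])]
chute [(0.81, [343.0, 221.0, 74.0, 93.0])]
stop_pad []
jigger [(0.59, [344.0, 224.0, 78.0, 94.0]), (0.44, [299.0, 154.0, 12.0, 25.0])]
glass [(0.66, [435.0, 239.0, 34.0, 33.0])]
cup [(0.73, [405.0, 298.0, 16.0, 17.0])]
0.8 [0.276 0.561 0.231] [0.    0.227 0.974 0.   ] [0.216 0.091 0.125] 0.0187
```

```bash
python3 - <<'E'
import cv2,numpy as np
a=cv2.imread("pics/top0.png")[130:270,170:490];b=cv2.imread("pics/side0.png")[110:330,180:460]
cv2.imwrite("pics/c1.png",cv2.resize(a,None,fx=2.5,fy=2.5,interpolation=2))
cv2.imwrite("pics/c2.png",cv2.resize(b,None,fx=2.7,fy=2.7,interpolation=2))
E
```

```text
(no output)
```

View pics/c1.png

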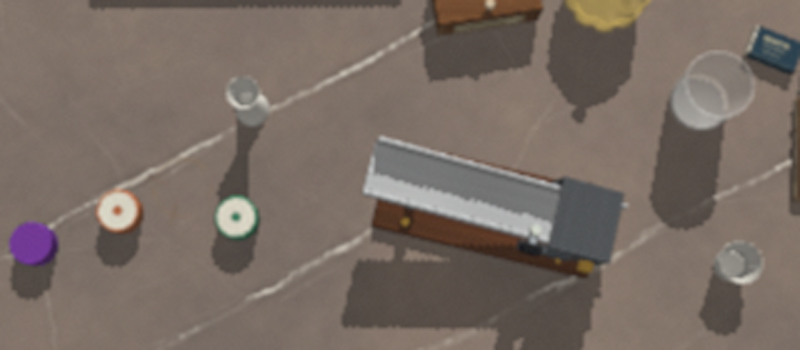

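View pics/c2.png

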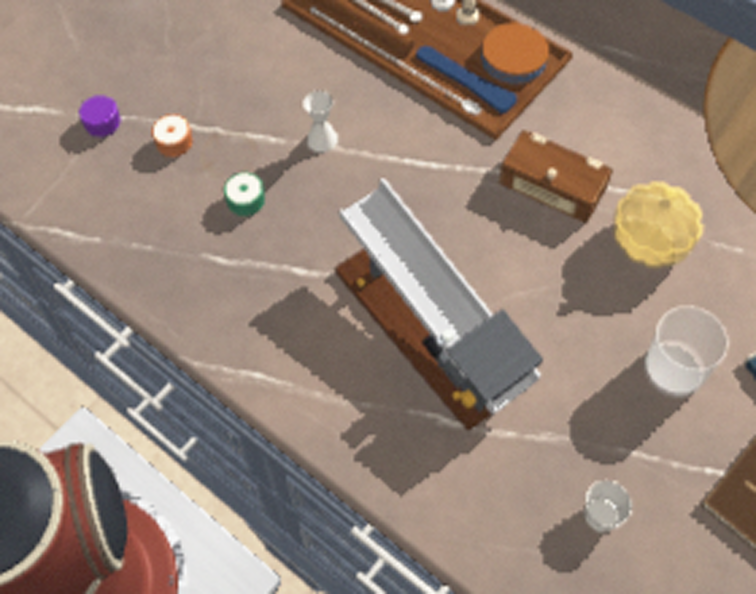

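Candidates in the top picture are the purple puck at about (183,227), the copper-sided pod with a pale lid at (217,214), and the green pod at (264,217). The copper one fits: it has a pale lid and a copper rim and stands about 140 mm from the green pod. In the side picture it is at (244,160); the spotter's best hit there, (216,151), is the purple look-alike.

```bash
python3 - <<'E'
from h import *
np.set_printoptions(precision=4,suppress=True)
ims={n:cv2.imread(f"pics/{n}0.png") for n in("top","side")}
def lid(n,u,v,r=12):
    im=ims[n][v-r:v+r,u-r:u+r].astype(float); w=((im.min(2)>150)).astype(np.uint8)
    # fill inside of lid incl. hole
    c=max(cv2.findContours(w,0,2)[0],key=cv2.contourArea); (x,y),_,_=cv2.fitEllipse(c); return x+u-r,y+v-r
for nm,T,S in(("copper",(217,214),(244,160)),("green",(264,217),(270,181))):
    a=lid("top",*T);b=lid("side",*S)
    print(nm,a,b,atz("top",*a,.032),atz("side",*b,.032),tri(ray("top",*a),ray("side",*b)))
A=cv2.resize(ims["top"][180:245,312:425],None,fx=7,fy=7,interpolation=2)
B=cv2.resize(ims["side"][168:274,298:386],None,fx=5.5,fy=5.5,interpolation=2)
C=cv2.resize(ims["top"][195:235,172:280],None,fx=3,fy=3,interpolation=2)
cv2.imwrite("pics/c3.png",A)
D=np.zeros((B.shape[0],B.shape[1]+C.shape[1],3),np.uint8);D[:,:B.shape[1]]=B;D[:C.shape[0],B.shape[1]:]=C
cv2.imwrite("pics/c4.png",D);print(A.shape,D.shape,B.shape)
E
```

```text
copper (216.34618854522705, 213.71403694152832) (243.2403507232666, 157.52171897888184) [0.4929 0.3456 0.032 ] [0.4911 0.3429 0.032 ] [0.4939 0.3473 0.0255]
green (263.79946422576904, 216.31021785736084) (269.5702199935913, 179.2516851425171) [0.4846 0.2025 0.032 ] [0.4817 0.2022 0.032 ] [0.4842 0.2037 0.0281]
(455, 791, 3) (583, 808, 3) (583, 484, 3)
```

View pics/c3.png

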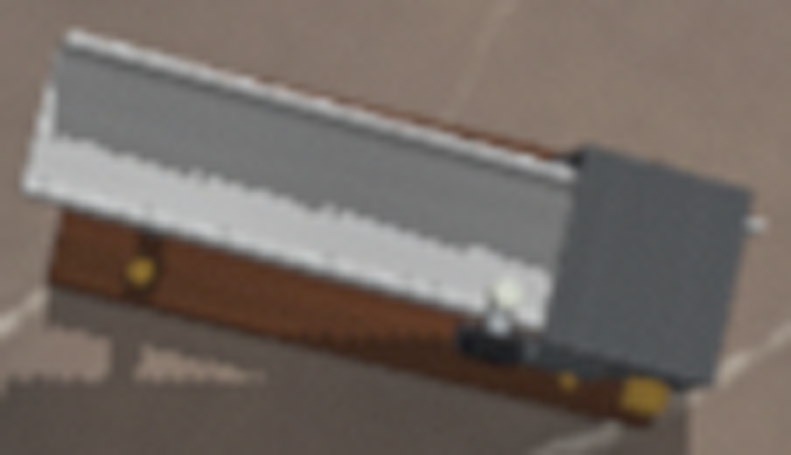

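View pics/c4.png

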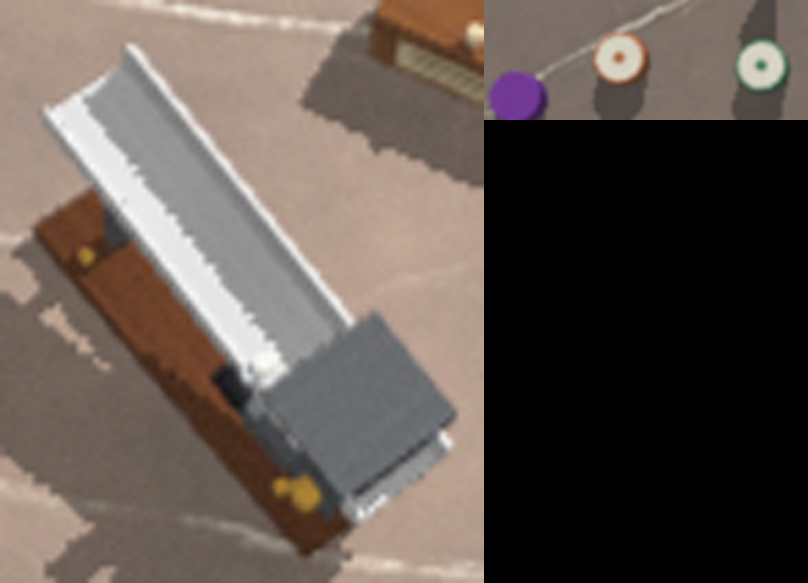

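The crop shows the copper-rimmed pod between the purple puck and the green pod, so it is the target. In the top crop the fence's upper corner is at (68,35), the lip corner at (25,190) and the roller at (508,290).

```bash
cat > fit.py <<'E'
from h import *
from scipy.optimize import least_squares
np.set_printoptions(precision=4,suppress=True)
T=lambda x,y:((x+.5)/7-.5+312,(y+.5)/7-.5+180)
S=lambda x,y:((x+.5)/5.5-.5+298,(y+.5)/5.5-.5+168)
a=np.radians(10)
def ch(s,y,n): # s along floor from origin x=0, y, n normal, m
    return np.array([s*np.cos(a)+n*np.sin(a),y,.078-s*np.sin(a)+n*np.cos(a)])
def W(p,L): c,s=np.cos(p[2]),np.sin(p[2]); return np.array([p[0]+c*L[0]-s*L[1],p[1]+s*L[0]+c*L[1],L[2]])
def model(p):
    sh=p[4]
    fu=ch(-.150,.029,.026);lu=ch(-.150,-.0295,.010)
    f1=np.array([-.135,-.055,p[3]]);f2=np.array([.135,-.055,p[3]])
    ro=ch((.034+sh)/np.cos(a),-.0245,.024)
    return [("top",fu,T(68,35)),("side",fu,S(130,47)),("top",lu,T(25,190)),("side",lu,S(44,110)),
     ("top",f1,T(50,283)),("side",f1,S(37,232)),("top",f2,T(645,423)),("side",f2,S(305,553)),("top",ro,T(508,290)),("side",ro,S(265,362))]
def res(p): return np.concatenate([proj(n,W(p,L))[0]-q for n,L,q in model(p)])
if __name__=="__main__":
    r=least_squares(res,[.52,-.08,-np.pi/2-.2,.01,0],loss="soft_l1");p=r.x
    print(p,np.degrees(p[2]));print(r.fun.reshape(-1,2))
    for nm,L in(("bay",ch(-.094/np.cos(a),0,0)),("roller",ch((.034+p[4])/np.cos(a),0,0))): print(nm,W(p,L))
    np.save("chute.npy",p)
E
python3 fit.py
```

```text
[ 0.4968 -0.1034 -1.8061  0.0038  0.0154] -103.4808293632825
[[-0.18    0.6904]
 [-0.1816 -0.964 ]
 [ 0.2609 -0.7162]
 [ 0.6527 -1.0739]
 [-0.8362  0.5679]
 [-0.8642 -0.2606]
 [ 0.7838  0.9094]
 [ 0.8639  0.654 ]
 [ 0.0578  0.3918]
 [ 0.554  -0.7161]]
bay [ 0.5187 -0.012   0.0946]
roller [ 0.4852 -0.1514  0.0693]
```

Emit:
carry_out(rows=[{"dr": [0,0,0],"travel": [0,0,0],"claw": 1}])

```text
clock: 0.88
eef_pos: [0.2762, 0.5606, 0.2313]
tool_rot: [-0.0, 0.227, 0.974, -0.0]
contact_force: [0.4, 0.8, 0.8]
opening: 1.006
gripper_force: 0.0
```

```bash
cat >> h.py <<'E'
from scipy.spatial.transform import Rotation as Ro
def pose():
    s=observe();w,x,y,z=s["tool_rot"];return np.array(s["eef_pos"]),Ro.from_quat([x,y,z,w]),s
def goal_rot(yaw,tilt): # tool y uphill; yaw = chute yaw
    y=np.array([-np.cos(yaw),-np.sin(yaw),0]);z=np.array([0,0,-1.]);x=np.cross(y,z)
    return Ro.from_matrix(np.c_[x,y,z])*Ro.from_rotvec([-tilt,0,0])
def delta(P,Rg):
    p,R,s=pose(); return "turn",(R.inv()*Rg).as_rotvec().round(4),"travel after turn, mm",(Rg.inv().apply(np.array(P)-p)*1000).round(1)
E
python3 - <<'E'
from h import *
p=np.load("chute.npy")
print(delta([.492,.345,.10],goal_rot(p[2],0)))
E
```

```text
('turn', array([-1.000e-04, -0.000e+00, -2.225e-01]), 'travel after turn, mm', array([-260.1, -159.4,  131.3]))
```

Emit:
carry_out(rows=[{"dr": [0,0,-0.111],"travel": [0,0,0],"claw": 1},{"dr": [0,0,-0.111],"travel": [0,0,0],"claw": 1},{"dr": [0,0,0],"travel": [-26,-16,13],"claw": 1},{"dr": [0,0,0],"travel": [-26,-16,13],"claw": 1},{"dr": [0,0,0],"travel": [-26,-16,13],"claw": 1},{"dr": [0,0,0],"travel": [-26,-16,13],"claw": 1},{"dr": [0,0,0],"travel": [-26,-16,13],"claw": 1},{"dr": [0,0,0],"travel": [-26,-16,13],"claw": 1},{"dr": [0,0,0],"travel": [-26,-16,13],"claw": 1},{"dr": [0,0,0],"travel": [-26,-16,13],"claw": 1},{"dr": [0,0,0],"travel": [-26,-16,13],"claw": 1},{"dr": [0,0,0],"travel": [-26,-16,13],"claw": 1},{"dr": [0,0,0],"travel": [0,0,0],"claw": 1},{"dr": [0,0,0],"travel": [0,0,0],"claw": 1}])

```text
clock: 2.05
eef_pos: [0.4919, 0.3429, 0.1002]
tool_rot: [-0.001, 0.119, 0.993, -0.0]
contact_force: [0.0, -0.2, 1.6]
opening: 0.999
gripper_force: 0.0
```

Emit:
carry_out(rows=[{"dr": [0,0,0],"travel": [0,2,24],"claw": 1},{"dr": [0,0,0],"travel": [0,0,24],"claw": 1},{"dr": [0,0,0],"travel": [0,0,24],"claw": 1},{"dr": [0,0,0],"travel": [0,0,14],"claw": 1},{"dr": [0,0,0],"travel": [0,0,10],"claw": 1},{"dr": [0,0,0],"travel": [0,0,0],"claw": 1},{"dr": [0,0,0],"travel": [0,0,0],"claw": 0},{"dr": [0,0,0],"travel": [0,0,0],"claw": 0},{"dr": [0,0,0],"travel": [0,0,0],"claw": 0},{"dr": [0,0,0],"travel": [0,0,0],"claw": 0},{"dr": [0,0,0],"travel": [0,0,0],"claw": 0},{"dr": [0,0,0],"travel": [0,0,0],"claw": 0},{"dr": [0,0,0],"travel": [0,0,0],"claw": 0},{"dr": [0,0,0],"travel": [0,0,0],"claw": 0}], newtons=35)

```text
clock: 3.22
eef_pos: [0.4935, 0.3471, 0.0074]
tool_rot: [0.001, 0.118, 0.993, 0.001]
contact_force: [0.6, 0.4, 6.2]
opening: 0.592
gripper_force: 37.0
```

Emit:
carry_out(rows=[{"dr": [0,0,0],"travel": [0,0,-20],"claw": 0},{"dr": [0,0,0],"travel": [0,0,-30],"claw": 0},{"dr": [0,0,0],"travel": [0,0,-40],"claw": 0},{"dr": [0,0,0],"travel": [0,0,-40],"claw": 0},{"dr": [0,0,0],"travel": [0,0,-40],"claw": 0},{"dr": [0,0,0],"travel": [0,0,-20],"claw": 0},{"dr": [0,0,0],"travel": [0,0,0],"claw": 0},{"dr": [0,0,0],"travel": [0,0,0],"claw": 0}])

```text
clock: 3.88
eef_pos: [0.4928, 0.3465, 0.197]
tool_rot: [0.001, 0.118, 0.993, 0.001]
contact_force: [-0.1, 0.4, -1.6]
opening: 0.596
gripper_force: 36.8
```

```bash
python3 - <<'E'
from h import *
a=np.radians(10);p=np.load("chute.npy")
from fit import W,ch
# TCP above bay with pod underside n above floor; underside is 7 mm beyond TCP
for n in(.045,.016): print(delta(W(p,ch(-.094/np.cos(a),0,n+.0075)),goal_rot(p[2],a)))
print(observe()["contact_force"],pose()[0])
ims=[snap(n,f"pics/{n}1.png") for n in("top","side")]
out=[]
for n,im in zip(("top","side"),ims):
    u,v=proj(n,pose()[0])[0].astype(int);print(n,u,v)
    c=im[max(v-45,0):v+45,max(u-45,0):u+45,::-1];out.append(cv2.resize(c,(390,390),interpolation=2))
cv2.imwrite("pics/h1.png",np.hstack(out))
E
```

```text
('turn', array([-0.1724,  0.0025, -0.0004]), 'travel after turn, mm', array([-108.8, -355.2,  -11.1]))
('turn', array([-0.1724,  0.0025, -0.0004]), 'travel after turn, mm', array([-108.8, -355.2,   17.9]))
[-0.0868  0.3603 -1.6206] [0.4928 0.3465 0.197 ]
top 200 205
side 233 128
```

View pics/h1.png

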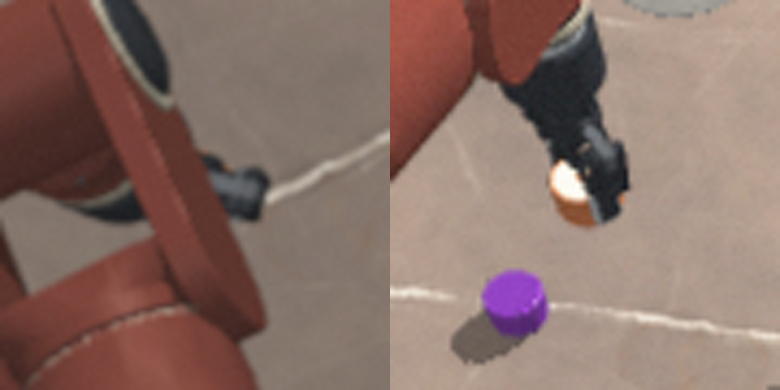

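The pod is held squarely between the fingers (side picture, about (232,128)), and the purple puck is untouched. Next I carry it over the bay.

Emit:
carry_out(rows=[{"dr": [0,0,0],"travel": [-4,-12,0],"claw": 0},{"dr": [0,0,0],"travel": [-8,-26,0],"claw": 0},{"dr": [0,0,0],"travel": [-8,-26,0],"claw": 0},{"dr": [0,0,0],"travel": [-8,-26,0],"claw": 0},{"dr": [0,0,0],"travel": [-8,-26,0],"claw": 0},{"dr": [0,0,0],"travel": [-8,-26,0],"claw": 0},{"dr": [0,0,0],"travel": [-8,-26,0],"claw": 0},{"dr": [0,0,0],"travel": [-8,-26,0],"claw": 0},{"dr": [0,0,0],"travel": [-8,-26,0],"claw": 0},{"dr": [0,0,0],"travel": [-8,-26,0],"claw": 0},{"dr": [0,0,0],"travel": [-8,-26,0],"claw": 0},{"dr": [0,0,0],"travel": [-8,-26,0],"claw": 0},{"dr": [0,0,0],"travel": [-8,-26,0],"claw": 0},{"dr": [0,0,0],"travel": [-8,-26,0],"claw": 0},{"dr": [-0.058,0,0],"travel": [0,0,0],"claw": 0},{"dr": [-0.058,0,0],"travel": [0,0,0],"claw": 0},{"dr": [-0.058,0,0],"travel": [0,0,0],"claw": 0},{"dr": [0,0,0],"travel": [0,0,0],"claw": 0},{"dr": [0,0,0],"travel": [0,0,0],"claw": 0}])

```text
clock: 5.57
eef_pos: [0.5141, -0.0202, 0.1933]
tool_rot: [0.009, 0.118, 0.989, 0.086]
contact_force: [0.5, 0.1, -1.3]
opening: 0.595
gripper_force: 36.9
```

```bash
python3 - <<'E'
from h import *
from fit import W,ch
a=np.radians(10);p=np.load("chute.npy")
for n in(.045,.016): print(delta(W(p,ch(-.094/np.cos(a),0,n+.0075)),goal_rot(p[2],a)))
print(observe()["contact_force"],pose()[0])
E
```

```text
('turn', array([-0.0019, -0.003 , -0.003 ]), 'travel after turn, mm', array([-2.6, -8.3, 46.3]))
('turn', array([-0.0019, -0.003 , -0.003 ]), 'travel after turn, mm', array([-2.6, -8.3, 75.3]))
[ 0.4883  0.1388 -1.2794] [ 0.5141 -0.0202  0.1933]
```

Emit:
carry_out(rows=[{"dr": [0,0,0],"travel": [1,-4,23],"claw": 0},{"dr": [0,0,0],"travel": [1,-4,23],"claw": 0},{"dr": [0,0,0],"travel": [0,0,0],"claw": 0},{"dr": [0,0,0],"travel": [0,0,0],"claw": 0}])

```text
clock: 5.9
eef_pos: [0.5119, -0.0179, 0.1467]
tool_rot: [0.008, 0.117, 0.989, 0.086]
contact_force: [0.2, 0.8, -0.0]
opening: 0.597
gripper_force: 36.9
```

```bash
python3 - <<'E'
from h import *
from fit import W,ch
a=np.radians(10);p=np.load("chute.npy")
print(delta(W(p,ch(-.094/np.cos(a),0,.016+.0075)),goal_rot(p[2],a)))
print(observe()["contact_force"],pose()[0])
ims=[snap(n,f"pics/{n}2.png") for n in("top","side")]
out=[]
for n,im in zip(("top","side"),ims):
    u,v=proj(n,pose()[0])[0].astype(int);print(n,u,v)
    c=im[v-40:v+50,u-35:u+55,::-1];out.append(cv2.resize(c,(400,400),interpolation=2))
cv2.imwrite("pics/h2.png",np.hstack(out))
E
```

```text
('turn', array([-0.0011, -0.0045, -0.0003]), 'travel after turn, mm', array([-5.2, -1.9, 29.1]))
[ 0.1993  0.8226 -0.0193] [ 0.5119 -0.0179  0.1467]
top 338 199
side 323 188
```

View pics/h2.png

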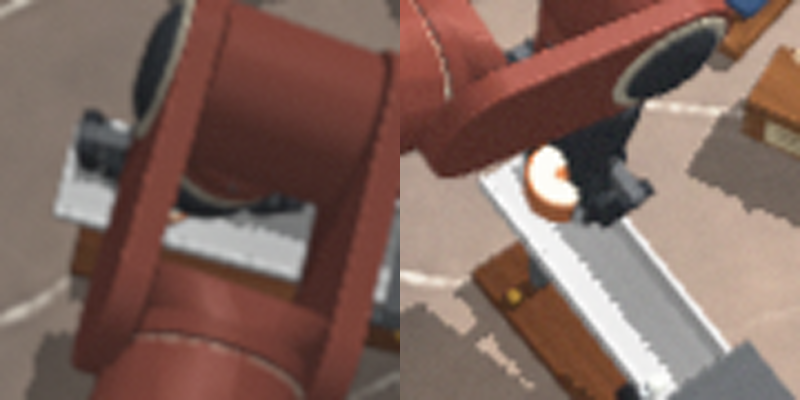

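The pod hangs just over the upper channel (side picture, about (317,190)), a few mm to the lip side as intended. I lower it between lip height and fence height, then feel sideways for the fence.

Emit:
carry_out(rows=[{"dr": [0,0,0],"travel": [0,-1,15],"claw": 0},{"dr": [0,0,0],"travel": [0,-1,10],"claw": 0},{"dr": [0,0,0],"travel": [0,0,3],"claw": 0},{"dr": [0,0,0],"travel": [0,0,0],"claw": 0},{"dr": [0,0,0],"travel": [0,0,0],"claw": 0}])

```text
clock: 6.42
eef_pos: [0.5143, -0.0159, 0.1211]
tool_rot: [0.01, 0.117, 0.989, 0.086]
contact_force: [0.5, -0.1, -1.3]
opening: 0.593
gripper_force: 36.9
```

Emit:
carry_out(rows=[{"dr": [0,0,0],"travel": [-2,0,0],"claw": 0},{"dr": [0,0,0],"travel": [-1,0,0],"claw": 0},{"dr": [0,0,0],"travel": [0,0,0],"claw": 0},{"dr": [0,0,0],"travel": [0,0,0],"claw": 0}])

```text
clock: 6.75
eef_pos: [0.5174, -0.0168, 0.1211]
tool_rot: [0.011, 0.117, 0.989, 0.086]
contact_force: [0.4, -0.4, -0.2]
opening: 0.596
gripper_force: 36.9
```

Emit:
carry_out(rows=[{"dr": [0,0,0],"travel": [-1,0,0],"claw": 0},{"dr": [0,0,0],"travel": [-1,0,0],"claw": 0},{"dr": [0,0,0],"travel": [0,0,0],"claw": 0},{"dr": [0,0,0],"travel": [0,0,0],"claw": 0}])

```text
clock: 7.08
eef_pos: [0.5189, -0.0171, 0.1206]
tool_rot: [0.01, 0.117, 0.989, 0.086]
contact_force: [-1.0, 0.1, -0.7]
opening: 0.597
gripper_force: 36.9
```

Emit:
carry_out(rows=[{"dr": [0,0,0],"travel": [-1,0,0],"claw": 0},{"dr": [0,0,0],"travel": [0,0,0],"claw": 0},{"dr": [0,0,0],"travel": [0,0,0],"claw": 0}])

```text
clock: 7.33
eef_pos: [0.5191, -0.0171, 0.1203]
tool_rot: [0.009, 0.117, 0.989, 0.086]
contact_force: [-4.7, 0.2, -0.0]
opening: 0.601
gripper_force: 36.9
```

Emit:
carry_out(rows=[{"dr": [0,0,0],"travel": [-1,0,0],"claw": 0},{"dr": [0,0,0],"travel": [0,0,0],"claw": 0},{"dr": [0,0,0],"travel": [0,0,0],"claw": 0}])

```text
clock: 7.58
eef_pos: [0.5193, -0.017, 0.1199]
tool_rot: [0.008, 0.117, 0.989, 0.087]
contact_force: [-6.9, 1.1, 2.3]
opening: 0.595
gripper_force: 37.0
```

Fence felt (−1 N, then −5, then −7 N). I back off to the channel's middle and lower.

Emit:
carry_out(rows=[{"dr": [0,0,0],"travel": [3.6,0,0],"claw": 0},{"dr": [0,0,0],"travel": [0,0,3],"claw": 0},{"dr": [0,0,0],"travel": [0,0,3],"claw": 0},{"dr": [0,0,0],"travel": [0,0,3],"claw": 0},{"dr": [0,0,0],"travel": [0,0,0],"claw": 0},{"dr": [0,0,0],"travel": [0,0,0],"claw": 0}])

```text
clock: 8.08
eef_pos: [0.5178, -0.0152, 0.1115]
tool_rot: [0.01, 0.117, 0.989, 0.086]
contact_force: [-0.2, -0.6, -0.6]
opening: 0.601
gripper_force: 36.9
```

Emit:
carry_out(rows=[{"dr": [0,0,0],"travel": [0,0,2],"claw": 0},{"dr": [0,0,0],"travel": [0,0,1],"claw": 0},{"dr": [0,0,0],"travel": [0,0,0],"claw": 0},{"dr": [0,0,0],"travel": [0,0,0],"claw": 0}])

```text
clock: 8.42
eef_pos: [0.5179, -0.0147, 0.1088]
tool_rot: [0.01, 0.117, 0.989, 0.086]
contact_force: [-0.5, -0.1, -1.2]
opening: 0.597
gripper_force: 36.9
```

Emit:
carry_out(rows=[{"dr": [0,0,0],"travel": [0,0,2],"claw": 0},{"dr": [0,0,0],"travel": [0,0,1],"claw": 0},{"dr": [0,0,0],"travel": [0,0,0],"claw": 0},{"dr": [0,0,0],"travel": [0,0,0],"claw": 0}])

```text
clock: 8.75
eef_pos: [0.5179, -0.0142, 0.1057]
tool_rot: [0.01, 0.117, 0.989, 0.086]
contact_force: [-0.1, -1.0, -0.7]
opening: 0.594
gripper_force: 36.9
```

Emit:
carry_out(rows=[{"dr": [0,0,0],"travel": [0,0,1],"claw": 0},{"dr": [0,0,0],"travel": [0,0,1],"claw": 0},{"dr": [0,0,0],"travel": [0,0,0],"claw": 0},{"dr": [0,0,0],"travel": [0,0,0],"claw": 0}])

```text
clock: 9.08
eef_pos: [0.518, -0.0139, 0.1039]
tool_rot: [0.01, 0.117, 0.989, 0.086]
contact_force: [0.3, -0.2, -0.7]
opening: 0.602
gripper_force: 36.9
```

Emit:
carry_out(rows=[{"dr": [0,0,0],"travel": [0,0,1],"claw": 0},{"dr": [0,0,0],"travel": [0,0,1],"claw": 0},{"dr": [0,0,0],"travel": [0,0,0],"claw": 0},{"dr": [0,0,0],"travel": [0,0,0],"claw": 0}])

```text
clock: 9.42
eef_pos: [0.5181, -0.0135, 0.1019]
tool_rot: [0.01, 0.117, 0.989, 0.086]
contact_force: [-0.2, -1.2, -0.7]
opening: 0.591
gripper_force: 36.9
```

Emit:
carry_out(rows=[{"dr": [0,0,0],"travel": [0,0,1],"claw": 0},{"dr": [0,0,0],"travel": [0,0,0],"claw": 0},{"dr": [0,0,0],"travel": [0,0,0],"claw": 0}])

```text
clock: 9.67
eef_pos: [0.5187, -0.0135, 0.1017]
tool_rot: [0.011, 0.117, 0.989, 0.086]
contact_force: [-1.1, -1.0, 4.0]
opening: 0.594
gripper_force: 37.1
```

Floor felt (+4 N) right at the predicted height, so I let go.

Emit:
carry_out(rows=[{"dr": [0,0,0],"travel": [0,0,-0.7],"claw": 0.75},{"dr": [0,0,0],"travel": [0,0,0],"claw": 0.8},{"dr": [0,0,0],"travel": [0,0,0],"claw": 0.95},{"dr": [0,0,0],"travel": [0,0,0],"claw": 0.95},{"dr": [0,0,0],"travel": [0,0,0],"claw": 0.95},{"dr": [0,0,0],"travel": [0,0,-10],"claw": 0.95},{"dr": [0,0,0],"travel": [0,0,-20],"claw": 0.95},{"dr": [0,0,0],"travel": [0,0,-30],"claw": 0.95},{"dr": [0,0,0],"travel": [0,0,0],"claw": 0},{"dr": [0,0,0],"travel": [0,0,0],"claw": 0}])

```text
clock: 10.5
eef_pos: [0.5175, -0.0243, 0.164]
tool_rot: [0.013, 0.117, 0.989, 0.086]
contact_force: [0.1, 0.2, 0.1]
opening: 0.692
gripper_force: 0.0
```

```bash
python3 - <<'E'
from h import *
s=observe();print(s["eef_pos"],s["opening"])
ims=[snap(n,f"pics/{n}3.png") for n in("top","side")]
out=[]
for n,im in zip(("top","side"),ims):
    u,v={"top":(360,205),"side":(335,205)}[n]
    c=im[v-45:v+55,u-50:u+50,::-1];out.append(cv2.resize(c,(400,400),interpolation=2))
cv2.imwrite("pics/h3.png",np.hstack(out))
E
```

```text
[ 0.51746565 -0.02433135  0.16397652] 0.6924052716429469
```

View pics/h3.png

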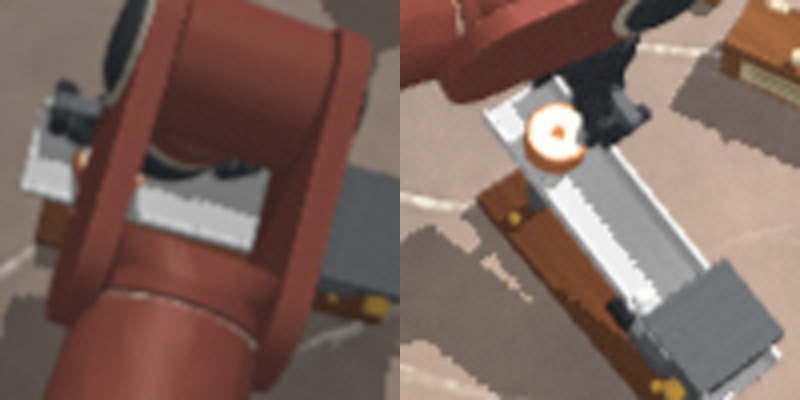

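The pod sits flat in the upper chute (side picture, about (325,193)) and stays put. Next, shut fingers go in behind it.

Emit:
carry_out(rows=[{"dr": [0,0,0],"travel": [0,18,0],"claw": 0},{"dr": [0,0,0],"travel": [0,18,0],"claw": 0},{"dr": [0,0,0],"travel": [0,17,0],"claw": 0},{"dr": [0,0,0],"travel": [0,0,0],"claw": 0},{"dr": [0,0,0],"travel": [0,0,0],"claw": 0},{"dr": [0,0,0],"travel": [0,0,0],"claw": 0},{"dr": [0,0,0],"travel": [0,0,0],"claw": 0},{"dr": [0,0,0],"travel": [0,0,20],"claw": 0},{"dr": [0,0,0],"travel": [0,0,20],"claw": 0},{"dr": [0,0,0],"travel": [0,0,12],"claw": 0},{"dr": [0,0,0],"travel": [0,0,7],"claw": 0},{"dr": [0,0,0],"travel": [0,0,0],"claw": 0},{"dr": [0,0,0],"travel": [0,0,0],"claw": 0}])

```text
clock: 11.68
eef_pos: [0.5303, 0.0369, 0.1118]
tool_rot: [0.01, 0.117, 0.989, 0.086]
contact_force: [0.8, 0.1, -0.0]
opening: -0.001
gripper_force: 0.0
```

```bash
cat > st.py <<'E'
from h import *
np.set_printoptions(precision=2,suppress=True)
p=np.load("chute.npy");P,R,s=pose();a=np.radians(10)
c,sn=np.cos(p[2]),np.sin(p[2]);d=P-[p[0],p[1],.078];L=np.array([c*d[0]+sn*d[1],-sn*d[0]+c*d[1],d[2]])*1000
ax=lambda v:np.array([v[0]*np.cos(a)-v[2]*np.sin(a),v[1],v[0]*np.sin(a)+v[2]*np.cos(a)])
F=np.array(s["contact_force"]);f=np.array([c*F[0]+sn*F[1],-sn*F[0]+c*F[1],F[2]])
print(round(s["clock"],2),"s,y,n mm",ax(L),"force s,y,n",ax(f),"opening",round(s["opening"],3),"yawtilt err",(R.inv()*goal_rot(p[2],a)).as_rotvec().round(3))
E
python3 st.py
```

```text
11.68 s,y,n mm [-147.95   -0.04    8.27] force s,y,n [-0.29  0.72 -0.07] opening -0.001 yawtilt err [-0. -0. -0.]
```

Emit:
carry_out(rows=[{"dr": [0,0,0],"travel": [0,-3,0],"claw": 0},{"dr": [0,0,0],"travel": [0,-6,0],"claw": 0},{"dr": [0,0,0],"travel": [0,-6,0],"claw": 0},{"dr": [0,0,0],"travel": [0,-6,0],"claw": 0},{"dr": [0,0,0],"travel": [0,-6,0],"claw": 0},{"dr": [0,0,0],"travel": [0,-6,0],"claw": 0},{"dr": [0,0,0],"travel": [0,-6,0],"claw": 0},{"dr": [0,0,0],"travel": [0,-6,0],"claw": 0},{"dr": [0,0,0],"travel": [0,-6,0],"claw": 0},{"dr": [0,0,0],"travel": [0,-3,0],"claw": 0},{"dr": [0,0,0],"travel": [0,0,0],"claw": 0}])

```text
clock: 12.6
eef_pos: [0.5177, -0.0152, 0.1022]
tool_rot: [0.01, 0.118, 0.989, 0.086]
contact_force: [0.2, -0.3, 0.2]
opening: -0.001
gripper_force: 0.0
```

```bash
python3 st.py
```

```text
12.6 s,y,n mm [-93.46  -0.2    8.13] force s,y,n [0.18 0.22 0.2 ] opening -0.001 yawtilt err [-0. -0. -0.]
```

Emit:
carry_out(rows=[{"dr": [0,0,0],"travel": [0,-3,0],"claw": 0},{"dr": [0,0,0],"travel": [0,-6,0],"claw": 0},{"dr": [0,0,0],"travel": [0,-6,0],"claw": 0},{"dr": [0,0,0],"travel": [0,-6,0],"claw": 0},{"dr": [0,0,0],"travel": [0,-6,0],"claw": 0},{"dr": [0,0,0],"travel": [0,-6,0],"claw": 0},{"dr": [0,0,0],"travel": [0,-6,0],"claw": 0},{"dr": [0,0,0],"travel": [0,-6,0],"claw": 0},{"dr": [0,0,0],"travel": [0,-3,0],"claw": 0},{"dr": [0,0,0],"travel": [0,0,0],"claw": 0}])

```text
clock: 13.43
eef_pos: [0.5067, -0.0613, 0.094]
tool_rot: [0.01, 0.118, 0.989, 0.086]
contact_force: [0.1, -0.9, 0.0]
opening: -0.001
gripper_force: 0.0
```

```bash
python3 st.py; python3 - <<'E'
from h import *
out=[]
for n,(u,v) in {"top":(385,215),"side":(345,220)}.items():
    im=snap(n,f"pics/{n}4.png");c=im[v-45:v+55,u-50:u+50,::-1];out.append(cv2.resize(c,(400,400),interpolation=2))
cv2.imwrite("pics/h4.png",np.hstack(out))
E
```

```text
13.43 s,y,n mm [-45.44  -0.19   8.23] force s,y,n [0.81 0.28 0.18] opening -0.001 yawtilt err [-0. -0. -0.]
```

View pics/h4.png

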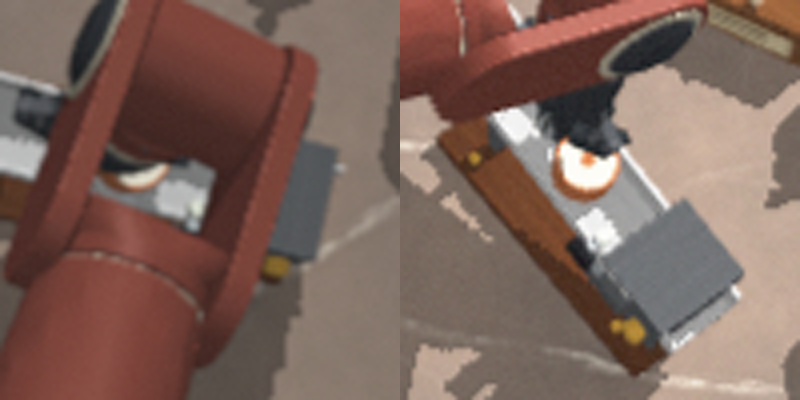

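The pod rides ahead of the fingers (side picture, about (342,217)), still short of the roller at (345,236) and flat. I go on more gently.

Emit:
carry_out(rows=[{"dr": [0,0,0],"travel": [0,-3,0],"claw": 0},{"dr": [0,0,0],"travel": [0,-3,0],"claw": 0},{"dr": [0,0,0],"travel": [0,-3,0],"claw": 0},{"dr": [0,0,0],"travel": [0,-3,0],"claw": 0},{"dr": [0,0,0],"travel": [0,-3,0],"claw": 0},{"dr": [0,0,0],"travel": [0,-3,0],"claw": 0},{"dr": [0,0,0],"travel": [0,-3,0],"claw": 0},{"dr": [0,0,0],"travel": [0,-2,0],"claw": 0},{"dr": [0,0,0],"travel": [0,0,0],"claw": 0}])

```text
clock: 14.28
eef_pos: [0.5014, -0.083, 0.0901]
tool_rot: [0.01, 0.117, 0.989, 0.086]
contact_force: [0.0, -0.6, 0.4]
opening: -0.001
gripper_force: 0.0
```

Emit:
carry_out(rows=[{"dr": [0,0,0],"travel": [0,-2,0],"claw": 0},{"dr": [0,0,0],"travel": [0,-2,0],"claw": 0},{"dr": [0,0,0],"travel": [0,-2,0],"claw": 0},{"dr": [0,0,0],"travel": [0,0,0],"claw": 0}])

```text
clock: 14.62
eef_pos: [0.5001, -0.0886, 0.0891]
tool_rot: [0.01, 0.117, 0.989, 0.086]
contact_force: [-1.2, 0.3, -0.9]
opening: 0.0
gripper_force: 0.0
```

```bash
python3 st.py
```

```text
14.62 s,y,n mm [-16.86  -0.17   8.29] force s,y,n [ 0.11 -1.28 -0.87] opening 0.0 yawtilt err [-0.  0. -0.]
```

Emit:
carry_out(rows=[{"dr": [0,0,0],"travel": [0,-1,0],"claw": 0},{"dr": [0,0,0],"travel": [0,-1,0],"claw": 0},{"dr": [0,0,0],"travel": [0,-1,0],"claw": 0},{"dr": [0,0,0],"travel": [0,0,0],"claw": 0}])

```text
clock: 14.95
eef_pos: [0.4995, -0.0913, 0.0886]
tool_rot: [0.01, 0.117, 0.989, 0.086]
contact_force: [-0.5, 0.7, -0.6]
opening: -0.001
gripper_force: 0.0
```

Emit:
carry_out(rows=[{"dr": [0,0,0],"travel": [0,-1,0],"claw": 0},{"dr": [0,0,0],"travel": [0,-1,0],"claw": 0},{"dr": [0,0,0],"travel": [0,-1,0],"claw": 0},{"dr": [0,0,0],"travel": [0,0,0],"claw": 0}])

```text
clock: 15.28
eef_pos: [0.4988, -0.0943, 0.0881]
tool_rot: [0.01, 0.117, 0.989, 0.086]
contact_force: [0.1, -0.1, 0.1]
opening: 0.004
gripper_force: 0.0
```

Emit:
carry_out(rows=[{"dr": [0,0,0],"travel": [0,-1,0],"claw": 0},{"dr": [0,0,0],"travel": [0,-1,0],"claw": 0},{"dr": [0,0,0],"travel": [0,-1,0],"claw": 0},{"dr": [0,0,0],"travel": [0,0,0],"claw": 0}])

```text
clock: 15.62
eef_pos: [0.4983, -0.0967, 0.0877]
tool_rot: [0.01, 0.117, 0.989, 0.087]
contact_force: [1.0, 2.7, 0.5]
opening: -0.006
gripper_force: 1.1
```

```bash
python3 st.py
```

```text
15.62 s,y,n mm [-8.45 -0.05  8.41] force s,y,n [-2.92  0.32 -0.04] opening -0.006 yawtilt err [ 0.  0. -0.]
```

Roller met (2.9 N), so the pad should be about 31 mm further on. I keep pushing through.

Emit:
carry_out(rows=[{"dr": [0,0,0],"travel": [0,-1,0],"claw": 0},{"dr": [0,0,0],"travel": [0,-1,0],"claw": 0},{"dr": [0,0,0],"travel": [0,-1,0],"claw": 0},{"dr": [0,0,0],"travel": [0,-1,0],"claw": 0}])

```text
clock: 15.95
eef_pos: [0.4977, -0.1001, 0.0874]
tool_rot: [0.011, 0.117, 0.989, 0.087]
contact_force: [1.4, 5.3, 1.8]
opening: 0.002
gripper_force: 3.0
```

Emit:
carry_out(rows=[{"dr": [0,0,0],"travel": [0,-1,0],"claw": 0},{"dr": [0,0,0],"travel": [0,-1,0],"claw": 0},{"dr": [0,0,0],"travel": [0,-1,0],"claw": 0},{"dr": [0,0,0],"travel": [0,-1,0],"claw": 0}])

```text
clock: 16.28
eef_pos: [0.4968, -0.1038, 0.0867]
tool_rot: [0.011, 0.117, 0.989, 0.087]
contact_force: [2.5, 6.2, 1.9]
opening: -0.004
gripper_force: 3.1
```

Emit:
carry_out(rows=[{"dr": [0,0,0],"travel": [0,-1,0],"claw": 0},{"dr": [0,0,0],"travel": [0,-1,0],"claw": 0},{"dr": [0,0,0],"travel": [0,-1,0],"claw": 0},{"dr": [0,0,0],"travel": [0,-1,0],"claw": 0}])

```text
clock: 16.62
eef_pos: [0.4958, -0.1077, 0.086]
tool_rot: [0.011, 0.117, 0.989, 0.087]
contact_force: [1.5, 5.9, 1.6]
opening: -0.0
gripper_force: 2.9
```

```bash
python3 st.py
```

```text
16.62 s,y,n mm [2.93 0.06 8.6 ] force s,y,n [-6.29  0.11  0.5 ] opening -0.0 yawtilt err [ 0.  0. -0.]
```

Emit:
carry_out(rows=[{"dr": [0,0,0],"travel": [0,-1,0],"claw": 0},{"dr": [0,0,0],"travel": [0,-1,0],"claw": 0},{"dr": [0,0,0],"travel": [0,-1,0],"claw": 0},{"dr": [0,0,0],"travel": [0,-1,0],"claw": 0}])

```text
clock: 16.95
eef_pos: [0.4948, -0.1118, 0.0852]
tool_rot: [0.011, 0.117, 0.989, 0.087]
contact_force: [1.8, 4.6, 2.5]
opening: 0.001
gripper_force: 2.5
```

Emit:
carry_out(rows=[{"dr": [0,0,0],"travel": [0,-1,0],"claw": 0},{"dr": [0,0,0],"travel": [0,-1,0],"claw": 0},{"dr": [0,0,0],"travel": [0,-1,0],"claw": 0},{"dr": [0,0,0],"travel": [0,-1,0],"claw": 0}])

```text
clock: 17.28
eef_pos: [0.4935, -0.1162, 0.0841]
tool_rot: [0.01, 0.117, 0.989, 0.086]
contact_force: [1.5, 3.4, 2.0]
opening: -0.002
gripper_force: 2.0
```

```bash
python3 st.py
```

```text
17.28 s,y,n mm [11.97 -0.21  8.33] force s,y,n [-3.96  0.66  1.29] opening -0.002 yawtilt err [-0. -0. -0.]
```

Emit:
carry_out(rows=[{"dr": [0,0,0],"travel": [0,-1,0],"claw": 0},{"dr": [0,0,0],"travel": [0,-1,0],"claw": 0},{"dr": [0,0,0],"travel": [0,-1,0],"claw": 0},{"dr": [0,0,0],"travel": [0,-1,0],"claw": 0},{"dr": [0,0,0],"travel": [0,0,0],"claw": 0}])

```text
clock: 17.7
eef_pos: [0.4924, -0.1204, 0.0833]
tool_rot: [0.01, 0.117, 0.989, 0.086]
contact_force: [-0.5, 1.9, 0.2]
opening: -0.001
gripper_force: 1.0
```

Emit:
carry_out(rows=[{"dr": [0,0,0],"travel": [0,-1,0],"claw": 0},{"dr": [0,0,0],"travel": [0,-1,0],"claw": 0},{"dr": [0,0,0],"travel": [0,-1,0],"claw": 0},{"dr": [0,0,0],"travel": [0,0,0],"claw": 0}])

```text
clock: 18.03
eef_pos: [0.4917, -0.1232, 0.0828]
tool_rot: [0.01, 0.117, 0.989, 0.086]
contact_force: [0.5, 0.9, 0.4]
opening: -0.001
gripper_force: 0.7
```

```bash
python3 st.py
```

```text
18.03 s,y,n mm [19.24 -0.3   8.22] force s,y,n [-1.09  0.25  0.23] opening -0.001 yawtilt err [-0. -0. -0.]
```

Emit:
carry_out(rows=[{"dr": [0,0,0],"travel": [0,-1,0],"claw": 0},{"dr": [0,0,0],"travel": [0,-1,0],"claw": 0},{"dr": [0,0,0],"travel": [0,0,0],"claw": 0},{"dr": [0,0,0],"travel": [0,0,0],"claw": 0}])

```text
clock: 18.37
eef_pos: [0.4913, -0.125, 0.0824]
tool_rot: [0.01, 0.117, 0.989, 0.086]
contact_force: [0.9, 0.1, -0.3]
opening: 0.002
gripper_force: 0.2
```

Emit:
carry_out(rows=[{"dr": [0,0,0],"travel": [0,-1,0],"claw": 0},{"dr": [0,0,0],"travel": [0,-1,0],"claw": 0},{"dr": [0,0,0],"travel": [0,0,0],"claw": 0},{"dr": [0,0,0],"travel": [0,0,0],"claw": 0}])

```text
clock: 18.7
eef_pos: [0.4909, -0.1265, 0.0822]
tool_rot: [0.01, 0.117, 0.989, 0.086]
contact_force: [-0.4, 2.2, 1.5]
opening: -0.002
gripper_force: 1.2
```

```bash
python3 st.py
```

```text
18.7 s,y,n mm [22.76 -0.29  8.24] force s,y,n [-2.31 -0.86  1.12] opening -0.002 yawtilt err [-0. -0. -0.]
```

Pad felt (2.3 N). I press on in small steps to about 10 N.

Emit:
carry_out(rows=[{"dr": [0,0,0],"travel": [0,-1,0],"claw": 0},{"dr": [0,0,0],"travel": [0,-1,0],"claw": 0},{"dr": [0,0,0],"travel": [0,0,0],"claw": 0},{"dr": [0,0,0],"travel": [0,0,0],"claw": 0}])

```text
clock: 19.03
eef_pos: [0.4906, -0.1281, 0.082]
tool_rot: [0.01, 0.117, 0.989, 0.087]
contact_force: [0.4, 5.0, 3.0]
opening: 0.002
gripper_force: 2.7
```

Emit:
carry_out(rows=[{"dr": [0,0,0],"travel": [0,-1,0],"claw": 0},{"dr": [0,0,0],"travel": [0,-1,0],"claw": 0},{"dr": [0,0,0],"travel": [0,0,0],"claw": 0},{"dr": [0,0,0],"travel": [0,0,0],"claw": 0}])

```text
clock: 19.37
eef_pos: [0.4903, -0.1294, 0.0818]
tool_rot: [0.01, 0.117, 0.989, 0.088]
contact_force: [0.1, 7.4, 2.4]
opening: 0.0
gripper_force: 3.8
```

```bash
python3 st.py
```

```text
19.37 s,y,n mm [25.68 -0.27  8.36] force s,y,n [-7.52 -1.66  1.11] opening 0.0 yawtilt err [ 0. -0. -0.]
```

Emit:
carry_out(rows=[{"dr": [0,0,0],"travel": [0,-1,0],"claw": 0},{"dr": [0,0,0],"travel": [0,-1,0],"claw": 0},{"dr": [0,0,0],"travel": [0,0,0],"claw": 0},{"dr": [0,0,0],"travel": [0,0,0],"claw": 0}])

```text
clock: 19.7
eef_pos: [0.4899, -0.1306, 0.0816]
tool_rot: [0.01, 0.117, 0.989, 0.088]
contact_force: [0.9, 10.5, 4.2]
opening: 0.0
gripper_force: 5.1
```

```bash
python3 st.py
```

```text
19.7 s,y,n mm [26.97 -0.28  8.41] force s,y,n [-11.02  -1.63   2.3 ] opening 0.0 yawtilt err [ 0. -0. -0.]
```

11 N on the stop, so the pod is home. I ease off and leave.

Emit:
carry_out(rows=[{"dr": [0,0,0],"travel": [0,2,0],"claw": 0},{"dr": [0,0,0],"travel": [0,2,0],"claw": 0},{"dr": [0,0,0],"travel": [0,2,0],"claw": 0},{"dr": [0,0,0],"travel": [0,4,0],"claw": 0},{"dr": [0,0,0],"travel": [0,10,0],"claw": 0},{"dr": [0,0,0],"travel": [0,20,0],"claw": 0},{"dr": [0,0,0],"travel": [0,20,-10],"claw": 0},{"dr": [0,0,0],"travel": [0,10,-30],"claw": 0},{"dr": [0,0,0],"travel": [0,10,-35],"claw": 0},{"dr": [0,0,0],"travel": [0,20,-30],"claw": 0},{"dr": [0,0,0],"travel": [0,30,-20],"claw": 0},{"dr": [0,0,0],"travel": [0,30,0],"claw": 0},{"dr": [0,0,0],"travel": [0,30,0],"claw": 0},{"dr": [0,0,0],"travel": [0,30,0],"claw": 0},{"dr": [0,0,0],"travel": [0,0,0],"claw": 0},{"dr": [0,0,0],"travel": [0,0,0],"claw": 0}])

```text
clock: 21.03
eef_pos: [0.5353, 0.0586, 0.2428]
tool_rot: [0.011, 0.116, 0.99, 0.086]
contact_force: [-0.4, 0.2, -0.4]
opening: -0.0
gripper_force: 0.0
```

```bash
python3 st.py; python3 - <<'E'
from h import *
out=[]
for n,(u,v) in {"top":(375,205),"side":(350,220)}.items():
    im=snap(n,f"pics/{n}5.png");c=im[v-50:v+50,u-50:u+50,::-1];out.append(cv2.resize(c,(400,400),interpolation=2))
cv2.imwrite("pics/h5.png",np.hstack(out))
E
```

```text
21.03 s,y,n mm [-192.62   -0.3   133.42] force s,y,n [ 0.01 -0.38 -0.45] opening -0.0 yawtilt err [-0.  0.  0.]
```

View pics/h5.png

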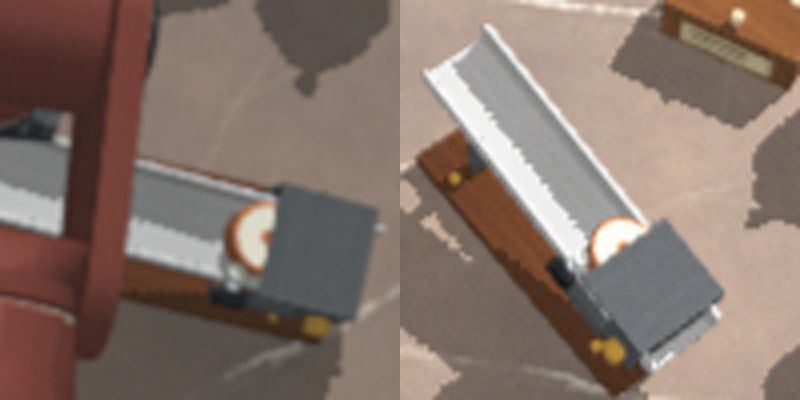

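The pod sits under the hood edge behind the roller (top picture, about (389,214); side, about (355,231)). It stays there with the arm clear.

```bash
python3 -c "
from plant import env
print(env.sign_off())"
```

```text
the job is handed in; nothing more can be done
None
```

The copper pod is past the roller and against the red stop pad, pushed home with about 11 N. It stayed there by itself with the arm clear, nothing else was touched, and I handed the job in at about 21 s of the 59 s allowed.

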